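# Push the loaded slate out over the edge of the granite slab

### The arm

A 6-joint arm with a two-finger parallel gripper is mounted at the origin on the work surface. World frame = base frame: x ahead of the robot, y to its left, z up, the work surface at z = 0. Lengths are in mm, angles in degrees, forces in N, time in s.
With the tool pointing down it reaches from about 325 to 775 mm from the base axis. Payload 5.5 kg.
Tool frame: the origin (TCP) lies on the centre line of the jaws, within the pads' length; the fingertips stand 22 mm ahead of it and the grasp point (between the pads) lies 3 mm ahead of it; z points along the fingers, y is the line along which they close (so a half turn about z gives the same grasp; the last joint's range is limited). The gripper opens to 88 mm and grips with 3 to 60 N. Pads are 20 mm wide; open, the fingers measure 115 mm over their backs; the gripper's body (75 mm by 178 mm) begins 61 mm behind the grasp point.
Start: joints at [-75.785, 5.22, 70.514, -0, 104.267, -3.249], TCP at [180.061, -572.359, 244.631] pointing down, gripper open.
Joint ranges: [-164.24, 164.24], [-49.07, 125.15], [9.68, 141.18], [-86.29, 266.29], [3.28, 154.24], [-151.56, 151.56]. Speed limits (degrees/s): [147.25, 147.25, 172.46, 180, 180, 180].

### API

Orientations are given as [roll, pitch, yaw] about the fixed x, y, z axes, in that order (R = Rz(yaw) Ry(pitch) Rx(roll)).
In Python, from plant import status, cams, order gives the robot as it stands.
- The arm moves only by the shell command python3 -m jog 'ROWS' [FORCE]. ROWS is a JSON object of lists of equal length, an entry for each row: "fingers": the finger opening in m, from 0 to 0.0878; "delta_pos": the shift along the tool's x, y, z in m, a list of three; "angular": the turn, a rotation vector about the tool's x, y, z in degrees, a list of three. A call has exactly 10 rows; each row shifts and turns the commanded pose from where the row before left it, along the tool's axes as they then stand; what a row does not reach is not made up. A row lasts 1/8 s, in which the tool goes at most 62.5 mm and 10.7 degrees, less where a joint would pass 70% of its speed; a pose out of reach is approached as far as the arm can. A call with a gripper value outside its range is refused whole. The fingers move at their own pace and stop on an object; FORCE is the grip in N (left out, the last holds). Time passes only in rows, so rows that do not move let the fingers close, or fill a call up. It gives the time, the measured TCP pose, the force, the opening and the grip force at its end, in the units of the state.
- status.state(): the state, without advancing time (a new reading comes with each control period).
- cams.snapshot(name): name is "scene" or "top"; returns a dict with "frame" (420x560x3 uint8, red, green, blue), "camera_matrix" (3x3 intrinsics, pixels), "R" (3x3) and "t" (3): a world point X has camera coordinates R X + t. Camera axes: x right, y down, z forward; pixel columns grow to the right and rows downward; lengths in mm; the calibration is good to about 2 mm. A picture is of the moment at which its call begins. There is no depth.
- order.finish_job(): hands the job in; it is judged then, once.
The state is a dict: "t": time; "qpos": joint angles; "joint_vel": joint speeds; "joint_efforts": joint torques, N m; "eef_pos": TCP position; "eef_rot": TCP orientation; "contact_force": force on the tool from outside, world axes, zero at the start; "wrist_torque": the same for the moment, N m; "opening": opening from 0.0 (shut) to 1.0 (fully open); "finger_force": force on a finger pad.
Only numpy, scipy, OpenCV 4.12 (cv2) and the standard library are available. Lean on these libraries where they do the work, as an engineer would, in place of code of your own. Each camera call takes 0.05 s, during which the arm holds its last target. There are 200 camera calls.

### The job

The slate with the six chocolates on it is ready to go out. With the fingertips, push that slate flat across the granite slab toward the slab's far edge until it sticks out over that edge by about 4 cm, with its own far edge parallel to the slab's, so that a colleague across the table can get their fingers under it. Only slide it, never lift it; do not touch the chocolates, which must all stay in their places on the slate, and leave the empty slate, the bowl and the bottle where they are.

Things in the scene. Friction and masses are not known exactly. Their poses are not given: they have to be found in the camera images.
- slab: grey granite tempering slab, fixed, 400 (its x) x 600 (its y) x 30 mm high, lying on the table. Origin: centre of its underside, on the table top; its top is 30 mm above the table. Its x axis points away from the robot, square to its far long edge (within about 0.15 rad of world x).
- slab_far_edge (a point): middle of the slab's far edge, on its top surface (200 mm along the slab's x from its origin, 30 mm up). The edge runs along the slab's y axis. Beyond it is a 30 mm drop to bare table top.
- slate_loaded: dark slate, loose on the left or right half of the slab, flat plate 140 (x) x 200 (y) x 7 mm, about 0.6 kg with its six chocolates; slides at a push of 2 to 6 N. Origin: centre of its underside. x points away from the robot to its far long edge; turned up to 0.15 rad on the slab, far edge starting 20 to 100 mm short of the slab's. The 40 mm of its top next to the near edge is bare.
- slate_far_edge (a point): middle of the loaded slate's far long edge, on its top face (70 mm along the slate's x from its origin, 7 mm above its underside).
- slate_near_edge (a point): middle of the loaded slate's near long edge, on its top face (-70 mm along the slate's x, 7 mm above its underside); the edge is an upright face 7 mm high.
- praline1: dark chocolate, round, 28 mm across and 14 mm high with a small half nut on top, loose on the loaded slate, 12 g. Origin: centre of its underside. It stands at about x -8, y -60 mm in the slate's frame.
- praline2: as praline1, at about x -8, y 0 mm in the slate's frame.
- praline3: as praline1, at about x -8, y 60 mm in the slate's frame.
- praline4: milk chocolate of the same size with two piped stripes on top, at about x 38, y -60 mm in the slate's frame.
- praline5: as praline4, at about x 38, y 0 mm in the slate's frame.
- praline6: as praline4, at about x 38, y 60 mm in the slate's frame.
- slate_empty: bystander: a second slate of the same size, 140 x 200 x 7 mm, with nothing on it, lying loose on the other half of the slab, at least 25 mm from the loaded one. Origin: centre of its underside.
- bowl: bystander: steel mixing bowl, 150 mm across the rim, 65 mm high, loose on the table beside one end of the slab. Origin: centre of its underside.
- bottle: bystander: amber bottle with white cap, 60 mm across, 170 mm high, loose on the table beside the other end of the slab. Origin: centre of its underside.

How it is judged:
By the outcome, as a careful person would: the job done as asked, in the order asked, and still so for the second after the job is handed in, with the robot touching nothing.
It also fails if it takes over 40 s, if anything falls off the work surface, if the arm or the gripper's body presses on something with over 40 N, if the wrist force passes 120 N, or if a joint passes its speed limit or range.

## Working session

There is one attempt and no reset: what is moved stays moved. The work goes in short steps, Python scripts to look and compute and a shell command to move; the robot and the scene stay as the last step left them, time stands still between calls to the robot, and variables do not carry over. Pictures are saved under pics/ and viewed, at most 10 in all, crops included, and the job is handed in when it is done.

```bash
ls; mkdir -p pics; python3 - <<'E'
from plant import status,cams
import cv2
s=status.state();print(s)
for n in("scene","top"):
    c=cams.snapshot(n);cv2.imwrite(f"pics/{n}0.png",c["frame"][:,:,::-1]);print(n,c["camera_matrix"],c["R"],c["t"])
E
```

```text
pics
{'t': 0.0, 'qpos': array([-7.57864447e+01,  5.26200075e+00,  7.05797406e+01, -8.16282808e-04,
        1.04266486e+02, -3.24886730e+00]), 'joint_vel': array([-0.0100106 ,  0.04520318,  0.02789764, -0.06311557,  0.03222147,
       -0.02220176]), 'joint_efforts': array([-1.03055838e-03, -4.46461737e+01, -4.06440103e+01,  6.97038299e-02,
        2.95385113e-02, -1.26369646e-04]), 'eef_pos': array([ 179.9796363 , -572.1119144 ,  243.53949482]), 'eef_rot': array([-1.79891902e+02, -5.34333832e-03,  1.74622171e+01]), 'contact_force': array([ 0.17949737, -0.29481411,  0.2958775 ]), 'wrist_torque': array([-0.01939128,  0.00140111,  0.01327053]), 'finger_force': 0.0, 'opening': 1.0044056100372936}
scene [[495.62692078   0.         273.84853496]
 [  0.         495.62692078 210.42764323]
 [  0.           0.           1.        ]] [[-0.63153049  0.77528183  0.01035983]
 [ 0.591439    0.49032942 -0.64013824]
 [-0.50136728 -0.39813961 -0.76818989]] [ 372.80600296 -339.2405429  1629.71440699]
top [[506.50418306   0.         273.72962808]
 [  0.         506.50418306 206.41315373]
 [  0.           0.           1.        ]] [[ 0.02719825 -0.99962913  0.00136571]
 [-0.98555526 -0.02704373 -0.16718094]
 [ 0.16715587  0.00320105 -0.98592529]] [  -9.60616216  594.03714045 1599.20244341]
```

View pics/scene0.png

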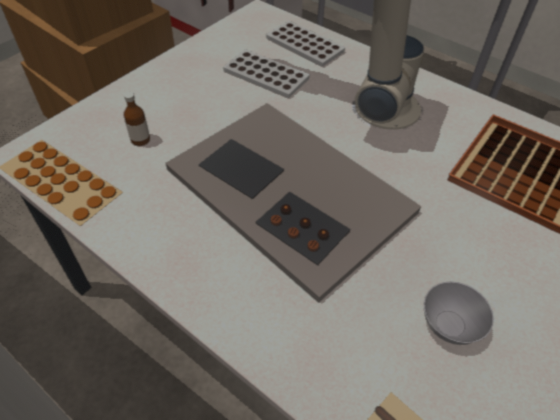

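View pics/top0.png

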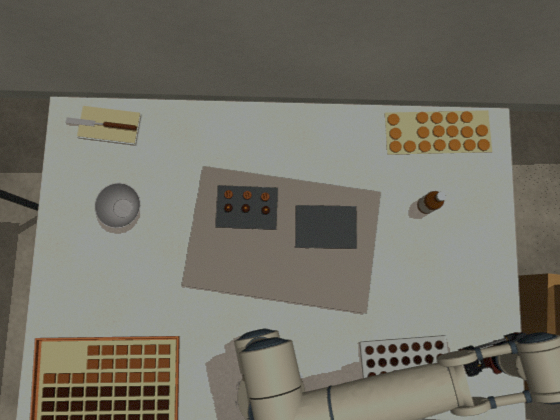

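The top view shows the slab with corners near (203,167), (380,191), (367,313) and (183,287). The loaded slate is on the left half at about (217–278, 186–230), and the empty one is at (295–357, 206–248). The bowl is at (118,205) and the bottle at (430,204). The arm does not cover any of them.

```bash
cat > h.py <<'E'
import numpy as np, cv2
from plant import status,cams
def cast(c,uv,z):
    K,R,t=map(np.array,(c["camera_matrix"],c["R"],c["t"]))
    d=(R.T@np.linalg.inv(K)@np.c_[uv,np.ones(len(uv))].T).T
    C=-R.T@t; return (C+d*((z-C[2])/d[:,2])[:,None])[:,:2]
def proj(c,X):
    p=c["camera_matrix"]@(c["R"]@np.array(X,float)+c["t"]); return p[:2]/p[2]
def corners(c,mask,seed,z):
    """quad from lines fitted to the blob round seed (mask 4x upsampled), in world mm on plane z"""
    n,l,st,ce=cv2.connectedComponentsWithStats(mask.astype(np.uint8))
    i=min(range(1,n),key=lambda k:(st[k,4]<1000)*1e6+np.hypot(*(ce[k]-4*np.array(seed))))
    cnt=max(cv2.findContours((l==i).astype(np.uint8),0,cv2.CHAIN_APPROX_NONE)[0],key=len)[:,0].astype(np.float32)
    P=cast(c,(cnt+.5)/4-.5,z).astype(np.float32)
    b=cv2.boxPoints(cv2.minAreaRect(P)); L=[]
    for k in range(4):
        a,e=b[k],b[(k+1)%4]; u=(e-a)/np.linalg.norm(e-a); v=np.array([-u[1],u[0]])
        s=(P-a)@u; w=(P-a)@v; m=(s>.1*np.linalg.norm(e-a))&(s<.9*np.linalg.norm(e-a))&(abs(w)<10)
        f=cv2.fitLine(P[m],cv2.DIST_HUBER,0,.01,.01).ravel(); L.append(f)
    Q=[]
    for k in range(4):
        f,g=L[k-1],L[k]
        x=np.linalg.solve(np.c_[f[:2],-g[:2]],g[2:]-f[2:]); Q.append(f[2:]+x[0]*f[:2])
    return np.array(Q)
def pose(Q):
    c=Q.mean(0); sides=[(Q[k]+Q[(k+1)%4])/2-c for k in range(4)]
    f=max(sides,key=lambda v:v[0]); g=max(sides,key=lambda v:v[1])
    return c, np.degrees(np.arctan2(f[1],f[0])),np.degrees(np.arctan2(-g[0],g[1])),2*np.linalg.norm(f),2*np.linalg.norm(g)
def up(c): return cv2.GaussianBlur(cv2.resize(c["frame"],None,fx=4,fy=4,interpolation=cv2.INTER_CUBIC),(0,0),1.5)
E
python3 - <<'E'
from h import *
for n,s1,s2,s0 in(("top",(247,208),(326,227),(282,265)),("scene",(303,227),(241,167),(330,165))):
    c=cams.snapshot(n);f=c["frame"]
    print(n,f[s1[1]+0,s1[0]],f[s2[1],s2[0]],f[s0[1],s0[0]],f[330 if n=="top" else 110,300 if n=="top" else 200])
    g=up(c); v=g.max(2).astype(int); sl=int(f[s2[1],s2[0]].max()); sb=int(f[s0[1],s0[0]].max()); tb=int(f[150,160].max()) if n=="top" else int(f[110,200].max())
    d=v<(sl+sb)/2
    d=cv2.morphologyEx(d.astype(np.uint8),cv2.MORPH_CLOSE,np.ones((9,9)))
    for nm,m,s,z in(("loaded",d,s1,37),("empty",d,s2,37),("slab",v<(sb+tb)/2,s0,30)):
        Q=corners(c,m,s,z);p=pose(Q);print(nm,[np.round(a,1) for a in p])
E
```

```text
top [60 34 12] [56 60 57] [120 109 100] [149 154 149]
loaded [array([592. ,  96.4], dtype=float32), np.float32(-0.9), np.float32(-0.9), np.float32(141.2), np.float32(200.0)]
empty [array([ 534.9, -164.2], dtype=float32), np.float32(0.6), np.float32(0.2), np.float32(141.0), np.float32(200.4)]
slab [array([493.6, -23.4], dtype=float32), np.float32(-7.0), np.float32(-7.0), np.float32(404.7), np.float32(601.0)]
scene [35 29 27] [51 51 52] [105  96  90] [157 155 148]
loaded [array([597.7,  99.1], dtype=float32), np.float32(-0.7), np.float32(-0.9), np.float32(142.5), np.float32(201.8)]
empty [array([ 540.4, -160.4], dtype=float32), np.float32(0.2), np.float32(0.6), np.float32(142.7), np.float32(203.2)]
slab [array([507.1, -15.8], dtype=float32), np.float32(-7.0), np.float32(-7.0), np.float32(412.5), np.float32(613.6)]
```

```bash
cat >> h.py <<'E'
SO=np.array([493.6,-23.4]); SY=np.radians(-7.0)
S2W=np.array([[np.cos(SY),-np.sin(SY)],[np.sin(SY),np.cos(SY)]])
def togo(x,y):
    s=status.state(); p=s["eef_pos"]; w=np.radians(s["eef_rot"][2])
    d=SO+S2W@[x,y]-p[:2]
    print("t",round(s["t"],2),"rot",s["eef_rot"].round(2),"z",p[2].round(1),"slab xy",(S2W.T@(p[:2]-SO)).round(1),"F",s["contact_force"].round(1),
      "| tool dx,dy",(d@[np.cos(w),np.sin(w)]).round(1),(d@[np.sin(w),-np.cos(w)]).round(1),"turn z",(s["eef_rot"][2]+7).round(2))
E
python3 -m jog '{"fingers":[0.0878,0.0878,0.0878,0.0878,0.0878,0.0878,0.0878,0.0878,0.0878,0.0878],"delta_pos":[[0.04,-0.045,0],[0.04,-0.045,0],[0.04,-0.045,0],[0.04,-0.045,0],[0.04,-0.045,0],[0.04,-0.045,0],[0.04,-0.045,0],[0.04,-0.045,0],[0.04,-0.045,0],[0.04,-0.045,0]],"angular":[[0,0,0],[0,0,0],[0,0,0],[0,0,0],[0,0,0],[0,0,0],[0,0,0],[0,0,0],[0,0,0],[0,0,0]]}'
python3 -c "from h import *;togo(-25,130)"
```

```text
t: 1.45
eef_pos: [426.9, -21.1, 244.7]
eef_rot: [180.0, -0.0, 17.5]
contact_force: [0.6, -1.3, -0.4]
opening: 0.999
finger_force: 0.0
t 1.45 rot [ 1.7997e+02 -4.0000e-02  1.7470e+01] z 244.7 slab xy [-66.4  -5.8] F [ 0.6 -1.3 -0.4] | tool dx,dy 94.0 -106.5 turn z 24.47
```

```bash
python3 -m jog '{"fingers":[0.0878,0.0878,0.0878,0.0878,0.0878,0.0878,0.0878,0.0878,0.0878,0.0878],"delta_pos":[[0.031,-0.0355,0],[0.031,-0.0355,0],[0.032,-0.0355,0],[0,0,0],[0,0,0],[0,0,0],[0,0,0.04],[0,0,0.04],[0,0,0.04],[0,0,0.03]],"angular":[[0,0,0],[0,0,0],[0,0,0],[0,0,8.2],[0,0,8.2],[0,0,8.1],[0,0,0],[0,0,0],[0,0,0],[0,0,0]]}'
python3 - <<'E'
from h import *
togo(-25,130)
c=cams.snapshot("scene");cv2.imwrite("pics/scene1.png",cv2.resize(c["frame"][110:290,160:440],None,fx=2.8,fy=2.8)[:,:,::-1])
E
```

```text
t: 2.7
eef_pos: [483.5, 106.6, 92.4]
eef_rot: [180.0, 0.1, -7.0]
contact_force: [-0.2, -0.5, -0.9]
opening: 1.003
finger_force: 0.0
t 2.7 rot [ 1.7997e+02  1.1000e-01 -7.0400e+00] z 92.4 slab xy [-25.9 127.8] F [-0.2 -0.5 -0.9] | tool dx,dy 0.9 -2.2 turn z -0.04
```

View pics/scene1.png

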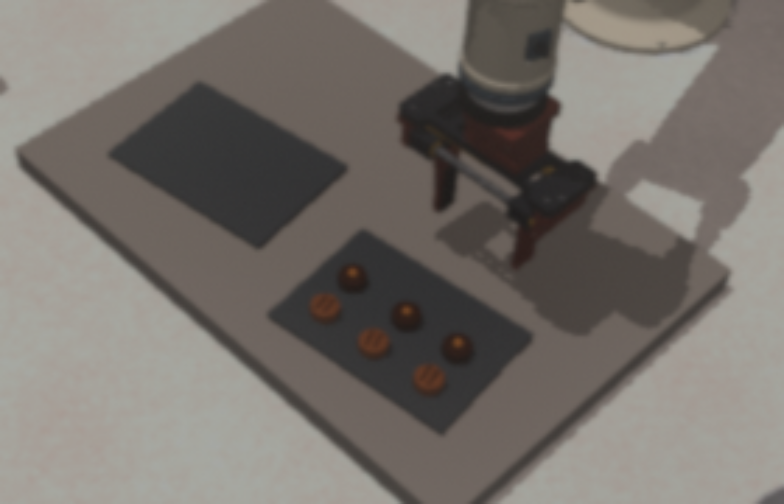

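The gripper is behind the slate's near edge, with its fingertips (crop 445,205 and 525,265) clear of the slate. All six chocolates are in place. I'll lower it now.

```bash
python3 -m jog '{"fingers":[0.0878,0.0878,0.0878,0.0878,0.0878,0.0878,0.0878,0.0878,0.0878,0.0878],"delta_pos":[[0.001,-0.002,0.007],[0,0,0.007],[0,0,0.007],[0,0,0.006],[0,0,0.005],[0,0,0.003],[0,0,0.001],[0,0,0],[0,0,0],[0,0,0]],"angular":[[0,0,0],[0,0,0],[0,0,0],[0,0,0],[0,0,0],[0,0,0],[0,0,0],[0,0,0],[0,0,0],[0,0,0]]}'
python3 -c "from h import *;togo(-25,130)"
```

```text
t: 4.0
eef_pos: [485.6, 108.6, 58.8]
eef_rot: [-180.0, -0.0, -7.0]
contact_force: [-0.2, -0.5, 0.4]
opening: 0.998
finger_force: 0.0
t 4.0 rot [-1.80e+02 -1.00e-02 -7.04e+00] z 58.8 slab xy [-24.  130.1] F [-0.2 -0.5  0.4] | tool dx,dy -1.0 0.1 turn z -0.04
```

```bash
python3 -m jog '{"fingers":[0.0878,0.0878,0.0878,0.0878,0.0878,0.0878,0.0878,0.0878,0.0878,0.0878],"delta_pos":[[0,0,0.002],[0,0,0.0022],[0.003,0,0],[0.003,0,0],[0.003,0,0],[0.003,0,0],[0.003,0,0],[0.003,0,0],[0.003,0,0],[0.003,0,0]],"angular":[[0,0,0],[0,0,0],[0,0,0],[0,0,0],[0,0,0],[0,0,0],[0,0,0],[0,0,0],[0,0,0],[0,0,0]]}'
python3 -c "from h import *;togo(90,130)"
python3 -m jog '{"fingers":[0.0878,0.0878,0.0878,0.0878,0.0878,0.0878,0.0878,0.0878,0.0878,0.0878],"delta_pos":[[0.003,0,0],[0.003,0,0],[0.003,0,0],[0.003,0,0],[0.003,0,0],[0.003,0,0],[0.003,0,0],[0.003,0,0],[0.003,0,0],[0.003,0,0]],"angular":[[0,0,0],[0,0,0],[0,0,0],[0,0,0],[0,0,0],[0,0,0],[0,0,0],[0,0,0],[0,0,0],[0,0,0]]}'
python3 - <<'E'
from h import *
togo(90,130)
c=cams.snapshot("scene");cv2.imwrite("pics/scene2.png",cv2.resize(c["frame"][110:290,160:440],None,fx=2.8,fy=2.8)[:,:,::-1])
E
```

```text
t: 5.25
eef_pos: [509.0, 105.8, 54.3]
eef_rot: [-180.0, 0.1, -7.0]
contact_force: [-5.2, 2.5, 2.8]
opening: 0.998
finger_force: 2.5
t 5.25 rot [-1.7999e+02  9.0000e-02 -7.0200e+00] z 54.3 slab xy [ -0.5 130.1] F [-5.2  2.5  2.8] | tool dx,dy 90.5 0.1 turn z -0.02
t: 6.5
eef_pos: [539.2, 101.7, 54.4]
eef_rot: [180.0, 0.0, -7.1]
contact_force: [-4.8, 0.6, 1.5]
opening: 1.003
finger_force: 2.5
t 6.5 rot [ 1.7997e+02  2.0000e-02 -7.0600e+00] z 54.4 slab xy [ 30.  129.7] F [-4.8  0.6  1.5] | tool dx,dy 60.0 -0.4 turn z -0.06
```

View pics/scene2.png

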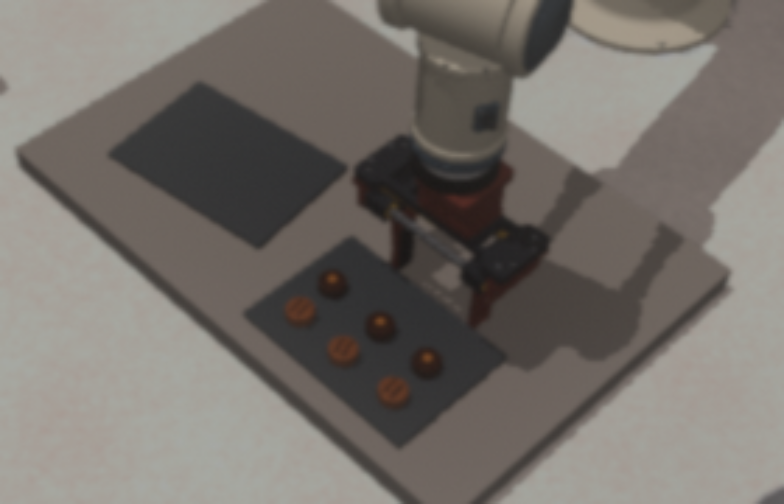

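The slate is being pushed flat by both fingers. It now lies parallel to the slab edge and the chocolates are in place (crop 245–505, 240–445). I'll keep going, stop short of the target, and measure.

```bash
python3 -m jog '{"fingers":[0.0878,0.0878,0.0878,0.0878,0.0878,0.0878,0.0878,0.0878,0.0878,0.0878],"delta_pos":[[0.004,0,0],[0.005,0,0],[0.005,0,0],[0.005,0,0],[0.005,0,0],[0.005,0,0],[0.005,0,0],[0.005,0,0],[0.004,0,0],[0.002,0,0]],"angular":[[0,0,0],[0,0,0],[0,0,0],[0,0,0],[0,0,0],[0,0,0],[0,0,0],[0,0,0],[0,0,0],[0,0,0]]}'
python3 - <<'E'
from h import *
togo(90,130)
c=cams.snapshot("top")
g=up(c)[4*140:4*260,4*180:4*400]
p=lambda x,y,z:tuple(np.round(4*(proj(c,[*(SO+S2W@[x,y]),z])-[180,140])+1.5).astype(int).tolist())
g=g.copy();cv2.line(g,p(200,-300,30),p(200,300,30),(255,0,0),1)
cv2.imwrite("pics/top3.png",cv2.resize(g,(792,432))[:,:,::-1])
# far-edge points: brightness crossings along slab-x scan lines, on z=37 (slate) and z=30 (slab)
G=up(c).max(2).astype(float)
for nm,z,ys,thr in(("slate far",37,range(45,215,10),80),("slab far",30,list(range(-280,15,10))+list(range(250,290,5)),130)):
    xs=np.arange(260,150,-.25); r=[]
    for y in ys:
        uv=np.array([proj(c,[*(SO+S2W@[x,y]),z]) for x in xs])*4+1.5
        v=cv2.remap(G.astype(np.float32),uv[:,0].astype(np.float32)[None],uv[:,1].astype(np.float32)[None],1)[0]
        k=np.argmax(v<thr)
        if v[0]>thr and k: r.append((y,xs[k]))
    r=np.array(r); f=np.polyfit(r[:,0],r[:,1],1); print(nm,len(r),"slope deg",np.degrees(-f[0]).round(2),"x at y=130",np.polyval(f,130).round(1),"x range",r[:,1].min(),r[:,1].max())
E
```

```text
t: 7.8
eef_pos: [584.0, 96.4, 54.4]
eef_rot: [180.0, 0.0, -7.0]
contact_force: [-4.3, 1.0, 1.7]
opening: 1.005
finger_force: 2.2
t 7.8 rot [ 1.80e+02  1.00e-02 -7.04e+00] z 54.4 slab xy [ 75.1 129.9] F [-4.3  1.   1.7] | tool dx,dy 14.9 -0.1 turn z -0.04
slate far 17 slope deg -0.02 x at y=130 222.3 x range 221.75 223.0
slab far 38 slope deg 0.08 x at y=130 201.7 x range 200.5 203.25
```

View pics/top3.png

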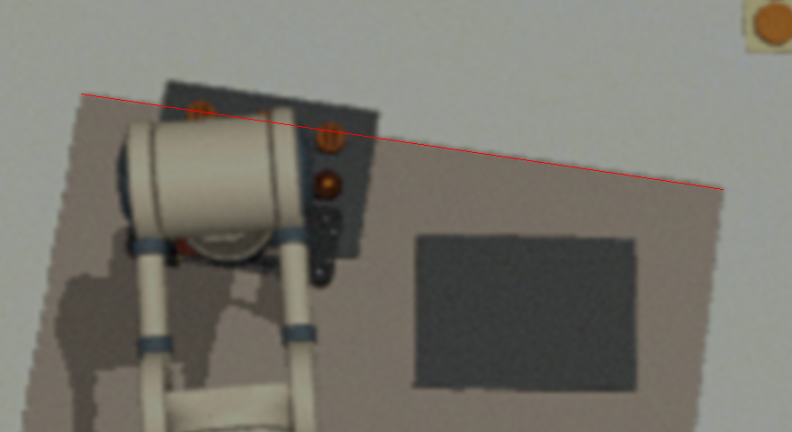

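The slate's far edge already passes the slab's (crop 165–378, y 80–110). It sticks out 20.6–21 mm and is parallel within 0.1°, so I'll push about 19 mm more and then back off.

```bash
python3 -m jog '{"fingers":[0.0878,0.0878,0.0878,0.0878,0.0878,0.0878,0.0878,0.0878,0.0878,0.0878],"delta_pos":[[0.002,0,0],[0.003,0,0],[0.004,0,0],[0.004,0,0],[0.003,0,0],[0.002,0,0],[0.001,0,0],[0,0,0],[0,0,0],[0,0,0]],"angular":[[0,0,0],[0,0,0],[0,0,0],[0,0,0],[0,0,0],[0,0,0],[0,0,0],[0,0,0],[0,0,0],[0,0,0]]}'
python3 -m jog '{"fingers":[0.0878,0.0878,0.0878,0.0878,0.0878,0.0878,0.0878,0.0878,0.0878,0.0878],"delta_pos":[[-0.004,0,0],[-0.008,0,0],[-0.012,0,0],[-0.016,0,0],[-0.01,0,-0.02],[0,0,-0.04],[0,0,-0.05],[0,0,-0.05],[-0.05,0,0],[-0.05,0,0]],"angular":[[0,0,0],[0,0,0],[0,0,0],[0,0,0],[0,0,0],[0,0,0],[0,0,0],[0,0,0],[0,0,0],[0,0,0]]}'
cat > m.py <<'E'
from h import *
import sys
togo(90,130)
c=cams.snapshot("top")
cv2.imwrite(sys.argv[1],cv2.resize(up(c)[4*140:4*260,4*180:4*400],(792,432))[:,:,::-1])
G=up(c).max(2).astype(np.float32)
for nm,z,ys,thr in(("slate far",37,range(45,215,5),103),("slab far",30,list(range(-280,15,5))+list(range(250,290,5)),135)):
    xs=np.arange(275,180,-.25); r=[]
    for y in ys:
        uv=(np.array([proj(c,[*(SO+S2W@[x,y]),z]) for x in xs])*4+1.5).astype(np.float32)
        v=cv2.remap(G,uv[:,0][None],uv[:,1][None],1)[0]; k=np.argmax(v<thr)
        if k: r.append((y,xs[k]))
    r=np.array(r); f=np.polyfit(r[:,0],r[:,1],1); print(nm,len(r),"deg",np.degrees(-f[0]).round(2),"x at 130",np.polyval(f,130).round(1),r[:,1].min(),r[:,1].max())
d=cv2.morphologyEx((G<88).astype(np.uint8),cv2.MORPH_CLOSE,np.ones((9,9)))
print("empty",[np.round(a,1) for a in pose(corners(c,d,(326,227),37))])
E
python3 m.py pics/top4.png
```

```text
t: 9.1
eef_pos: [602.8, 94.1, 54.5]
eef_rot: [-180.0, -0.0, -7.0]
contact_force: [-2.8, 0.5, -0.8]
opening: 0.997
finger_force: 1.0
t: 10.35
eef_pos: [452.6, 112.7, 215.2]
eef_rot: [-180.0, -0.1, -7.1]
contact_force: [0.0, -0.1, 0.5]
opening: 0.999
finger_force: 0.0
t 10.35 rot [-1.7996e+02 -9.0000e-02 -7.0500e+00] z 215.2 slab xy [-57.3 130.1] F [ 0.  -0.1  0.5] | tool dx,dy 147.3 -0.0 turn z -0.05
slate far 34 deg -0.02 x at 130 242.5 242.0 243.0
slab far 67 deg 0.08 x at 130 202.3 201.0 203.75
empty [array([ 534.7, -163.9], dtype=float32), np.float32(0.6), np.float32(0.3), np.float32(140.4), np.float32(199.7)]
```

View pics/top4.png

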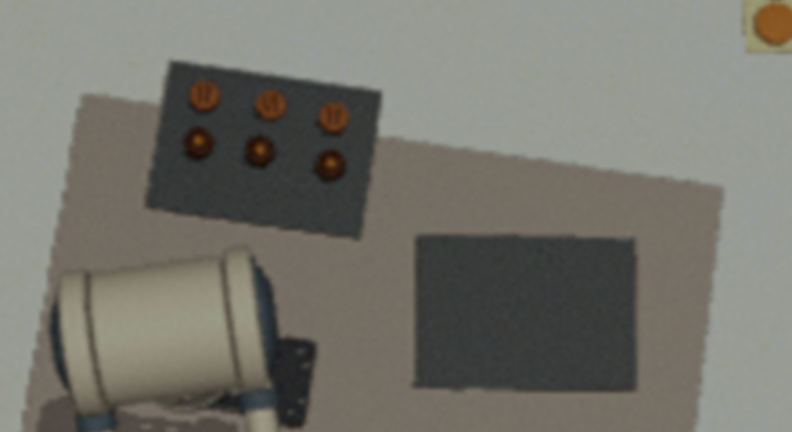

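The slate overhangs by 40.2 mm and is parallel to the edge within 0.1°. All six chocolates are in place (crop 190–350, 80–180), the empty slate has not moved, and the arm is clear.

```bash
python3 -c "from plant import order;print(order.finish_job())"
```

```text
the job is handed in; nothing more can be done
None
```

The loaded slate now sticks out about 40 mm over the slab's far edge, parallel to it within 0.1°, with all six chocolates in place and the empty slate unmoved; the arm is clear and the job is handed in.

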